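Ease the sprung peg-box lid up from under the flowerpot

ROBOT

A 7-joint arm with a two-finger parallel gripper is mounted at the origin on the work surface. World frame = base frame: x ahead of the robot, y to its left, z up, the work surface at z = 0. Lengths are in m, angles in rad, forces in N, time in s.
With the tool pointing down it reaches from about 0.35 to 0.9 m from the base axis. Payload 7.2 kg.
Tool frame: the origin (TCP) lies on the centre line of the jaws, within the pads' length; the fingertips stand 17 mm ahead of it and the grasp point (between the pads) lies 2 mm behind it; z points along the fingers, y is the line along which they close (so a half turn about z gives the same grasp; the last joint's range is limited). The gripper opens to 85 mm and grips with 20 to 120 N. Pads are 22 mm wide; open, the fingers measure 114 mm over their backs; the gripper's body (76 mm by 85 mm) begins 54 mm behind the grasp point. The pads swing forward as they close: fully open they stand 13 mm farther back than shut.
Start: joints at [-1.196, 0.411, -0.013, 1.596, 0.006, 1.134, -0.082], TCP at [0.268, 0.565, 0.248] pointing down, gripper open.
Joint ranges: [-2.95, 2.95], [-0.29, 1.99], [-1.47, 1.44], [0.14, 2.54], [-1.03, 4.17], [0.13, 1.85], [-2.86, 2.86]. Speed limits (rad/s): [2.39, 2.39, 3.01, 3.01, 3.14, 3.14, 3.14].

INTERFACE

Orientations are given as a unit quaternion [w, x, y, z].
In Python, from workcell import r gives the robot as it stands. The module is installed in compiled form; this text tells all that it offers.
- The arm moves only by the tool play_rows, never from a script. Its arguments are lists of equal length, an entry for each row: "delta_rot": the turn, a rotation vector about the tool's x, y, z in units of 60 degrees (1.0 is 60 degrees), a list of three; "translation": the shift along the tool's x, y, z in units of 0.25 m (1.0 is 0.25 m), a list of three; "gripper": the gripper's target within -1 to 1 (fully open at 1, half-way at 0, shut at -1). A call has exactly 5 rows; each row is the pose to reach, as a shift and turn from the pose commanded when the call began, along the tool's axes at that moment; what a row does not reach only later rows make up. A row lasts 1/12 s, in which the tool goes at most 41.7 mm and 7.16 degrees, less where a joint would pass 70% of its speed; a pose out of reach is approached as far as the arm can. A call with a number of a shift or a turn outside -1 to 1 is refused whole. A call with a gripper value outside its range is refused whole. The fingers move at their own pace and stop on an object; the grip force is fixed at half the most. Time passes only in rows, so rows that repeat a pose let the fingers close, or fill a call up. It gives the time, the measured TCP pose, the force, the opening and the grip force at its end, in the units of the state.
- r.observe(): the state, without advancing time (a new reading comes with each control period).
- r.snapshot(name): name is "side" or "top" or "wrist"; returns a dict with "pixels" (400x640x3 uint8, red, green, blue), "range_z" (400x640 float32, m along the optical axis (not along the pixel's ray), 0 where there is no reading), "fx", "fy", "cx", "cy" (pixels), "dist_coeffs" ([k1, k2, p1, p2, k3] as OpenCV has them; the pictures are not rectified), "position" and "attitude" of the camera in the world. Camera axes: x right, y up, looking along -z (the intrinsics and any distortion apply to the point x, -y, -z); pixel columns grow to the right and rows downward; lengths in m; the calibration is good to about 2 mm. A picture is of the moment at which its call begins.
- r.job_done(): hands the job in; it is judged then, once.
The state is a dict: "t": time; "joint_positions": joint angles; "joint_vel": joint speeds; "joint_efforts": joint torques, N m; "tool_pos": TCP position; "tcp_rot": TCP orientation; "force": force on the tool from outside, world axes, zero at the start; "torque": the same for the moment, N m; "gripper_width": opening from 0.0 (shut) to 1.0 (fully open); "grip_force": force on a finger pad.
Only numpy, scipy, OpenCV 4.12 (cv2) and the standard library are available. Lean on these libraries where they do the work, as an engineer would, in place of code of your own. Each camera call takes 0.05 s, during which the arm holds its last target. There are 200 camera calls.

TASK

The small flowerpot is standing on the clothes-peg box to keep its sprung lid shut. Open the box by lifting the pot straight up slowly, so that the lid comes up under it over about two seconds and never snaps open, then stand the pot upright in the middle of the empty saucer. Set it down rather than dropping it, and leave the lid standing open.

Things in the scene. Friction and masses are not known exactly. Their poses are not given: they have to be found in the camera images.
- pot_mid (a point): Centre (half-way up, on the axis) of the small empty white ceramic flowerpot that stands on the lid of the peg box. Round, open at the top, 60 mm across the rim, 54 mm at the foot, 65 mm tall (so foot 32.5 mm below and rim 32.5 mm above this point), wall 5 mm, 0.2 to 0.33 kg. Its z axis is the pot's axis. A much bigger white pot (124 mm across) nearby is not meant.
- saucer_floor (a point): Centre of the upper face of the floor of the empty round terracotta saucer, 6 mm above the ledge. The saucer is fixed to the ledge, 120 mm across, rim 14 mm above the ledge; the flat floor is about 94 mm across. The bigger saucer, under the big pot, is not meant.
- lid_hinge (a point): Middle of the hinge edge of the peg box's lid, at the height of the shut lid's upper face, 75 mm above the ledge. The box is a fixed, open grey plastic box with its lid, 160 mm along x and 200 mm along y. This point's x axis is level and points away from the lid (the shut lid reaches from here 160 mm along -x), its y axis runs along the hinge, z is up.
- lid (a joint): Opening of the peg box's flat grey lid (5 mm thick) in rad: 0 shut, 0.6 fully open at its stop, its free edge then the highest, about 165 mm above the ledge. A spring pushes it open (under 1.5 N on the pot); only the pot's weight keeps it shut and without it the lid flies open at once. As the pot is lifted the lid follows its foot up, to the stop after 60 to 90 mm.
Things that resemble listed ones, but are neither listed nor needed, are in the scene too. What is shaped like the part that bears pot_mid but orange is not meant.

How it is judged:
On the way:
1. the lid has come up to its stop with the pot still above the box (value of joint lid above 0.5 rad and horizontal distance between pot_mid and lid_hinge below 0.16 m), for 0.1 s.
At the end, for the whole second after the job is handed in: The small pot stands still on the floor of the empty saucer, upright within 10 degrees and within 25 mm of its middle, and the lid stands open (over 0.5 rad) (horizontal distance between pot_mid and saucer_floor below 0.025 m and z of pot_mid in the frame of saucer_floor between 0.022 and 0.042 m and angle between pot_mid's own z axis and vertical below 0.17 rad and linear speed of pot below 0.02 m/s and value of joint lid above 0.5 rad); the robot touches nothing.
It fails at once if the lid snapped open (faster than 1.5 rad/s) (velocity of joint lid above 1.5 rad/s).
It fails at once if the pot was let go more than 20 mm above the saucer (horizontal distance between pot_mid and saucer_floor below 0.08 m and z of pot_mid in the frame of saucer_floor above 0.0525 m and contact force between the fingers and pot below 0.05 N).
It also fails if it takes over 48 s, if anything falls off the work surface, if the arm or the gripper's body presses on something with over 40 N, if the wrist force passes 120 N, or if a joint passes its speed limit or range.

## Working session

There is one attempt and no reset: what is moved stays moved. The work goes in short steps, Python scripts to look and compute and a tool call to move; the robot and the scene stay as the last step left them, time stands still between calls to the robot, and variables do not carry over. Pictures are saved under pics/ and viewed, at most 10 in all, crops included, and the job is handed in when it is done.

Besides the shell and the picture viewer there is one more tool, called after ">>>" as name(argument=value, ...), one argument or row to a line, values as JSON. play_rows: Moves the arm, as the interface text tells. Its arguments: {"type":"object","properties":{"delta_rot":{"type":"array","items":{"type":"array","items":{"type":"number"}}},"translation":{"type":"array","items":{"type":"array","items":{"type":"number"}}},"gripper":{"type":"array","items":{"type":"number"}}},"required":["delta_rot","translation","gripper"]}

```bash
mkdir -p pics; cat > h.py <<'E'
import numpy as np, cv2
from scipy.spatial.transform import Rotation as R
def rot(q): return R.from_quat([q[1],q[2],q[3],q[0]]).as_matrix()
def cam(s):
    K=np.array([[s['fx'],0,s['cx']],[0,s['fy'],s['cy']],[0,0,1]]); return K,np.array(s['dist_coeffs'],float),rot(s['attitude']) if np.size(s['attitude'])==4 else np.array(s['attitude']),np.array(s['position'])
def cloud(s):
    K,d,A,p=cam(s); v,u=np.mgrid[0:400,0:640]
    n=cv2.undistortPoints(np.stack([u,v],-1).reshape(-1,1,2).astype(float),K,d).reshape(400,640,2)
    z=s['range_z']; P=np.stack([n[...,0]*z,-n[...,1]*z,-z],-1)@A.T+p
    P[z==0]=np.nan; return P
E
python3 - <<'E'
from h import *; from workcell import r
import pickle
for n in("top","side","wrist"):
    s=r.snapshot(n); pickle.dump(s,open(n+'.pkl','wb')); print(n,s['position'],s['attitude'])
    cv2.imwrite(f'pics/{n}0.png',s['pixels'][...,::-1])
print(r.observe())
E
```

```text
top [ 0.36286384 -0.00706209  0.8114591 ] [-0.70219791 -0.05930344  0.07473296  0.70556089]
side [0.4529214  0.65820598 0.54536183] [-0.04059579 -0.01396853  0.47396494  0.8794965 ]
wrist [0.19800017 0.5986086  0.37384256] [ 0.83505733 -0.12984523 -0.08131106  0.52840135]
{'t': 0.15, 'joint_positions': array([-1.19618297,  0.4117206 , -0.01275644,  1.59685544,  0.0055604 ,
        1.1342769 , -0.08220885]), 'joint_vel': array([ 0.0004561 , -0.00111634, -0.0008697 , -0.00142803, -0.0006626 ,
        0.00086067,  0.00025739]), 'joint_efforts': array([ 2.51583129e-03, -6.01031828e+01,  6.83223903e-01, -2.99647433e+01,
        1.38871939e-02,  7.84485979e-03, -2.23474990e-05]), 'tool_pos': array([0.26764256, 0.56439815, 0.24764172]), 'tcp_rot': array([-1.18959852e-04,  2.19583222e-01,  9.75593580e-01, -6.01490805e-04]), 'force': array([-0.29757848,  1.07853601, -0.88182386]), 'torque': array([ 0.02904805, -0.0450069 , -0.00920306]), 'grip_force': 0.0, 'gripper_width': 1.0010393893532905}
```

View pics/top0.png

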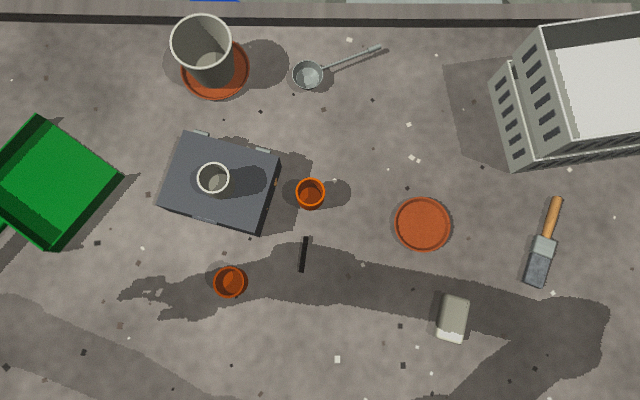

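View pics/side0.png

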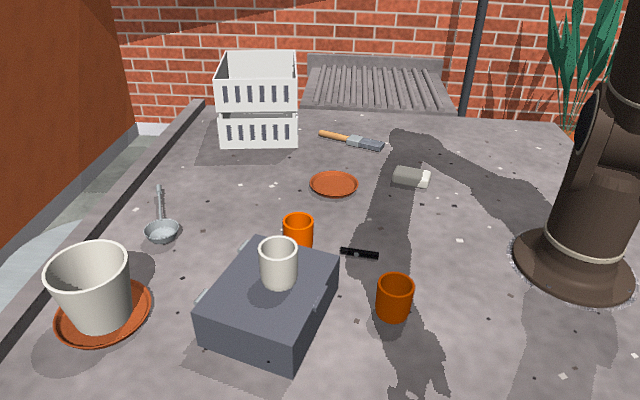

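The top view shows these candidates:
- White pot on the grey box at (213,178). This is the target.
- Big white pot at (201,42).
- Orange pots at (310,193) and (230,281).
- Empty saucer at (423,224). The other saucer, at (215,70), is under the big pot.

The side view confirms the small white pot on the box at (278,262) and the empty saucer at (334,184).

```bash
python3 - <<'E'
from h import *; import pickle
s=pickle.load(open('top.pkl','rb')); P=cloud(s); im=s['pixels']; hsv=cv2.cvtColor(im,cv2.COLOR_RGB2HSV)
def at(u,v,k=4): return np.nanmedian(P[v-k:v+k,u-k:u+k].reshape(-1,3),0).round(4)
print('ledge',at(370,150),'lid',at(180,205),at(180,160),'saucer',at(423,224),'potfloor',at(213,178))
# rim: by height
z=P[...,2]; U=np.mgrid[0:400,0:640]
m=(z>.125)&(U[1]>170)&(U[1]<260)&(U[0]>140)&(U[0]<215)
q=P[m]; print('zmax',np.percentile(q[:,2],[50,90,99]))
t=q[q[:,2]>np.percentile(q[:,2],90)-.004]; c,rad=cv2.minEnclosingCircle(t[:,:2].astype(np.float32)); print('rim circ',c,rad,len(t))
# saucer
m=((hsv[...,0]<12)&(hsv[...,1]>130)&(U[1]>380)&(U[1]<470)&(U[0]>185)&(U[0]<265)).astype(np.uint8)
cn=max(cv2.findContours(m,0,1)[0],key=cv2.contourArea); q=P[m>0]
print('saucer',cv2.minEnclosingCircle(q[np.isfinite(q[:,0])][:,:2].astype(np.float32)),np.nanmean(q,0),cv2.fitEllipse(cn))
# lid rectangle
m=(z>.066)&(z<.084)&(U[1]>140)&(U[1]<300)&(U[0]>115)&(U[0]<245)
mm=cv2.morphologyEx(m.astype(np.uint8),cv2.MORPH_OPEN,np.ones((5,5)));q=P[mm>0]
rc=cv2.minAreaRect(q[:,:2].astype(np.float32)); print('lid',rc,cv2.boxPoints(rc).round(3))
w=pickle.load(open('side.pkl','rb')); C=im[110:260,140:340]
T=cv2.resize(C,None,fx=3.0,fy=3.0)
S=cv2.resize(w['pixels'][220:380,180:360],None,fx=2.8,fy=2.8)[:450]; S=np.pad(S,((0,450-len(S)),(0,0),(0,0)))
cv2.imwrite('pics/crop.png',cv2.resize(np.hstack([T,S]),(800,326))[...,::-1])
E
```

```text
ledge [ 0.6448 -0.1366  0.0017] lid [0.5071 0.2471 0.0763] [0.5979 0.2521 0.0766] saucer [ 0.478  -0.2433  0.0078] potfloor [0.5582 0.1838 0.0852]
zmax [0.1401272  0.14252936 0.1437486 ]
rim circ (0.5440985560417175, 0.1685781478881836) 0.02985803224146366 268
saucer ((0.47870832681655884, -0.24240607023239136), 0.06227946653962135) [ 0.47691729 -0.24141939  0.00931295] ((421.8068542480469, 224.03033447265625), (53.456817626953125, 56.61896896362305), 127.04876708984375)
lid ((0.5583157539367676, 0.17546135187149048), (0.2009642869234085, 0.1731736809015274), 73.55469512939453) [[0.447 0.104]
 [0.613 0.055]
 [0.67  0.247]
 [0.504 0.296]]
```

View pics/crop.png

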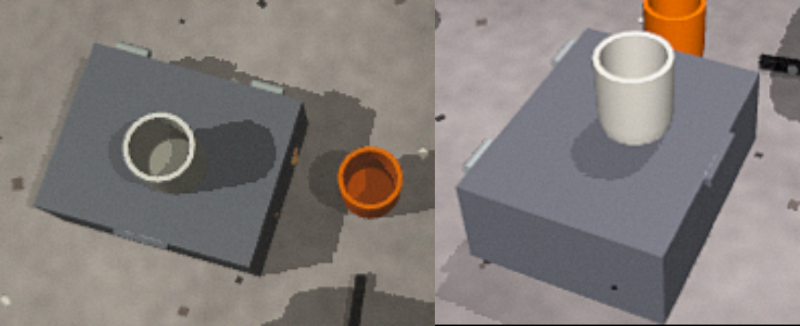

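The crop shows the plain white pot on the grey lid, at (159,147) on the left and (633,88) on the right. The hinges are on the far (+x) edge at (135,50) and (267,87). The orange pots are rejected by colour.

>>> play_rows(
  delta_rot=[
    [0, 0, 0],
    [0, 0, 0],
    [0, 0, 0],
    [0, 0, 0],
    [0, 0, 0],
  ],
  translation=[
    [-0.11, -0.06, 0],
    [-0.22, -0.13, 0],
    [-0.34, -0.19, 0],
    [-0.45, -0.26, 0],
    [-0.56, -0.32, 0],
  ],
  gripper=[1, 1, 1, 1, 1],
)

```text
t: 0.57
tool_pos: [0.3606, 0.4307, 0.2481]
tcp_rot: [-0.0, 0.22, 0.976, -0.0]
force: [0.3, 0.9, 0.5]
gripper_width: 1.001
grip_force: 0.0
```

>>> play_rows(
  delta_rot=[
    [0, 0, 0],
    [0, 0, 0],
    [0, 0, 0],
    [0, 0, 0],
    [0, 0, 0],
  ],
  translation=[
    [-0.11, -0.06, 0],
    [-0.22, -0.13, 0],
    [-0.34, -0.19, 0],
    [-0.45, -0.26, 0],
    [-0.56, -0.32, 0],
  ],
  gripper=[1, 1, 1, 1, 1],
)

```text
t: 0.98
tool_pos: [0.4528, 0.2983, 0.2482]
tcp_rot: [-0.0, 0.22, 0.976, -0.0]
force: [0.6, 0.9, -0.7]
gripper_width: 1.003
grip_force: 0.0
```

>>> play_rows(
  delta_rot=[
    [0, 0, -0.03],
    [0, 0, -0.06],
    [0, 0, -0.09],
    [0, 0, -0.12],
    [0, 0, -0.15],
  ],
  translation=[
    [-0.11, -0.06, 0],
    [-0.22, -0.13, 0],
    [-0.34, -0.19, 0],
    [-0.45, -0.26, 0],
    [-0.5, -0.29, 0],
  ],
  gripper=[1, 1, 1, 1, 1],
)

```text
t: 1.4
tool_pos: [0.5362, 0.1763, 0.2482]
tcp_rot: [0.001, 0.144, 0.99, -0.001]
force: [-0.5, -0.9, -0.5]
gripper_width: 0.996
grip_force: 0.0
```

```bash
python3 - <<'E'
from h import *; from workcell import r
s=r.snapshot('wrist'); P=cloud(s); cv2.imwrite('pics/w1.png',s['pixels'][...,::-1])
o=r.observe(); print(o['tool_pos'],o['tcp_rot'],s['position'])
d=np.hypot(P[...,0]-.544,P[...,1]-.1686); m=(d<.05)&(P[...,2]>.1)&(P[...,2]<.16)
q=P[m]; zt=np.percentile(q[:,2],97); t=q[q[:,2]>zt-.005]; c,rad=cv2.minEnclosingCircle(t[:,:2].astype(np.float32)); print(zt,c,rad,len(t))
D=rot(o['tcp_rot']).T@(np.array([c[0],c[1],0.125])-o['tool_pos']); print('tool delta',D,D/.25)
E
```

```text
[0.5370177  0.17480099 0.24820401] [ 8.12148602e-04  1.43944949e-01  9.89584566e-01 -1.25654513e-03] [0.46213311 0.19948142 0.3744183 ]
0.14146535673777463 (0.5449234843254089, 0.17056633532047272) 0.029920248314738274 1188
tool delta [-0.00854196 -0.00152926  0.12322483] [-0.03416784 -0.00611704  0.49289933]
```

View pics/w1.png

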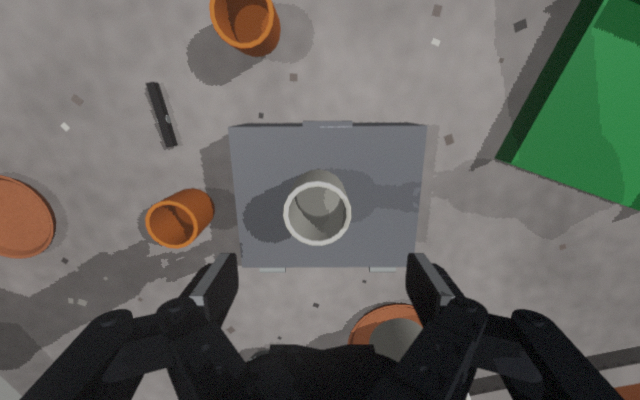

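The wrist view shows the target pot with its rim centred at (317,212). The box is square to the image and the fingers straddle the pot along the hinge line. I'm going down next.

>>> play_rows(
  delta_rot=[
    [0, 0, 0],
    [0, 0, 0],
    [0, 0, 0],
    [0, 0, 0],
    [0, 0, 0],
  ],
  translation=[
    [-0.015, -0.005, 0.04],
    [-0.032, -0.01, 0.1],
    [-0.032, -0.01, 0.17],
    [-0.032, -0.01, 0.23],
    [-0.032, -0.01, 0.27],
  ],
  gripper=[1, 1, 1, 1, 1],
)

```text
t: 1.87
tool_pos: [0.5396, 0.1775, 0.1783]
tcp_rot: [-0.001, 0.142, 0.99, -0.0]
force: [-0.6, 1.1, 0.2]
gripper_width: 0.998
grip_force: 0.0
```

>>> play_rows(
  delta_rot=[
    [0, 0, 0],
    [0, 0, 0],
    [0, 0, 0],
    [0, 0, 0],
    [0, 0, 0],
  ],
  translation=[
    [0, 0, 0.06],
    [0, 0, 0.12],
    [0, 0, 0.18],
    [0, 0, 0.23],
    [0, 0, 0.26],
  ],
  gripper=[1, 1, 1, 1, 1],
)

```text
t: 2.28
tool_pos: [0.5399, 0.1773, 0.1139]
tcp_rot: [-0.001, 0.142, 0.99, -0.0]
force: [0.1, -0.7, 0.7]
gripper_width: 1.002
grip_force: 0.0
```

>>> play_rows(
  delta_rot=[
    [0, 0, 0],
    [0, 0, 0],
    [0, 0, 0],
    [0, 0, 0],
    [0, 0, 0],
  ],
  translation=[
    [0, 0, 0],
    [0, 0, 0],
    [0, 0, 0],
    [0, 0, 0],
    [0, 0, 0],
  ],
  gripper=[0.8, 0.7, 0.6, 0.5, 0.45],
)

```text
t: 2.7
tool_pos: [0.5416, 0.1761, 0.1167]
tcp_rot: [0.001, 0.143, 0.99, 0.0]
force: [0.1, -3.3, 2.8]
gripper_width: 0.726
grip_force: 1.6
```

>>> play_rows(
  delta_rot=[
    [0, 0, 0],
    [0, 0, 0],
    [0, 0, 0],
    [0, 0, 0],
    [0, 0, 0],
  ],
  translation=[
    [0, 0, 0],
    [0, 0, 0],
    [-0.005, -0.007, 0],
    [-0.01, -0.014, 0],
    [-0.016, -0.02, 0],
  ],
  gripper=[0.8, 0.8, 0.8, 0.8, 0.8],
)

```text
t: 3.12
tool_pos: [0.5436, 0.1705, 0.1158]
tcp_rot: [0.0, 0.142, 0.99, 0.0]
force: [0.0, -0.7, -0.1]
gripper_width: 0.898
grip_force: 0.0
```

```bash
python3 - <<'E'
from h import *; from workcell import r
s=r.snapshot('top'); P=cloud(s); o=r.observe(); print(o['tool_pos'],o['force'],o['gripper_width'])
s2=r.snapshot('wrist'); Q=cloud(s2)
for P in(P,Q):
    d=np.hypot(P[...,0]-.544,P[...,1]-.169); m=(d<.045)&(P[...,2]>.134)&(P[...,2]<.146); t=P[m]
    c,rad=cv2.minEnclosingCircle(t[:,:2].astype(np.float32)); print(c,rad,len(t))
cv2.imwrite('pics/w2.png',s2['pixels'][...,::-1])
E
```

```text
[0.54387253 0.16986795 0.11582995] [-0.02184403 -1.43206615 -0.08310097] 0.8991198958948587
(0.5248063802719116, 0.16541887819766998) 0.03039008378982544 86
(0.5373156070709229, 0.1714852899312973) 0.04370821639895439 6221
```

View pics/w2.png

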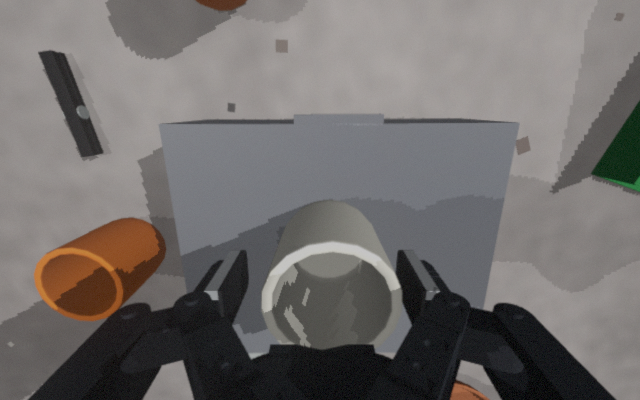

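The wrist view shows the pot rim centred at about (332,290) and the pads' midpoint at about (322,290). The pot is therefore about 4 mm towards +y, so I'll shift and close.

>>> play_rows(
  delta_rot=[
    [0, 0, 0],
    [0, 0, 0],
    [0, 0, 0],
    [0, 0, 0],
    [0, 0, 0],
  ],
  translation=[
    [0, 0.008, 0],
    [0, 0.014, 0],
    [0, 0.016, 0],
    [0, 0.016, 0],
    [0, 0.016, 0],
  ],
  gripper=[0.75, 0.65, 0.55, 0.5, 0.45],
)

```text
t: 3.63
tool_pos: [0.5445, 0.1744, 0.1157]
tcp_rot: [-0.0, 0.142, 0.99, -0.0]
force: [0.2, 0.2, -0.1]
gripper_width: 0.728
grip_force: 0.1
```

>>> play_rows(
  delta_rot=[
    [0, 0, 0],
    [0, 0, 0],
    [0, 0, 0],
    [0, 0, 0],
    [0, 0, 0],
  ],
  translation=[
    [0, 0, 0],
    [0, 0, 0],
    [0, 0, 0],
    [0, 0, 0],
    [0, 0, 0],
  ],
  gripper=[0.4, 0.3, 0.2, 0.1, 0],
)

```text
t: 4.05
tool_pos: [0.5445, 0.1741, 0.1161]
tcp_rot: [-0.0, 0.142, 0.99, -0.0]
force: [-2.8, -2.0, 4.8]
gripper_width: 0.696
grip_force: 63.1
```

>>> play_rows(
  delta_rot=[
    [0, 0, 0],
    [0, 0, 0],
    [0, 0, 0],
    [0, 0, 0],
    [0, 0, 0],
  ],
  translation=[
    [0, 0, -0.006],
    [0, 0, -0.015],
    [0, 0, -0.027],
    [0, 0, -0.04],
    [0, 0, -0.053],
  ],
  gripper=[-0.1, -0.1, -0.1, -0.1, -0.1],
)

```text
t: 4.47
tool_pos: [0.5447, 0.1745, 0.1293]
tcp_rot: [0.0, 0.142, 0.99, 0.0]
force: [-0.1, -0.4, -2.1]
gripper_width: 0.692
grip_force: 64.6
```

>>> play_rows(
  delta_rot=[
    [0, 0, 0],
    [0, 0, 0],
    [0, 0, 0],
    [0, 0, 0],
    [0, 0, 0],
  ],
  translation=[
    [0, 0, -0.013],
    [0, 0, -0.026],
    [0, 0, -0.039],
    [0, 0, -0.052],
    [0, 0, -0.065],
  ],
  gripper=[-0.1, -0.1, -0.1, -0.1, -0.1],
)

```text
t: 4.88
tool_pos: [0.5446, 0.1744, 0.1457]
tcp_rot: [0.0, 0.142, 0.99, 0.0]
force: [-0.3, 0.5, -2.0]
gripper_width: 0.696
grip_force: 64.6
```

>>> play_rows(
  delta_rot=[
    [0, 0, 0],
    [0, 0, 0],
    [0, 0, 0],
    [0, 0, 0],
    [0, 0, 0],
  ],
  translation=[
    [0, 0, -0.013],
    [0, 0, -0.026],
    [0, 0, -0.039],
    [0, 0, -0.052],
    [0, 0, -0.065],
  ],
  gripper=[-0.1, -0.1, -0.1, -0.1, -0.1],
)

```text
t: 5.3
tool_pos: [0.5447, 0.1744, 0.1618]
tcp_rot: [-0.0, 0.142, 0.99, 0.0]
force: [0.8, -0.5, -2.1]
gripper_width: 0.693
grip_force: 64.6
```

>>> play_rows(
  delta_rot=[
    [0, 0, 0],
    [0, 0, 0],
    [0, 0, 0],
    [0, 0, 0],
    [0, 0, 0],
  ],
  translation=[
    [0, 0, -0.013],
    [0, 0, -0.026],
    [0, 0, -0.039],
    [0, 0, -0.052],
    [0, 0, -0.065],
  ],
  gripper=[-0.1, -0.1, -0.1, -0.1, -0.1],
)

```text
t: 5.72
tool_pos: [0.5446, 0.1743, 0.1781]
tcp_rot: [-0.0, 0.142, 0.99, -0.0]
force: [0.5, 0.4, -2.0]
gripper_width: 0.69
grip_force: 64.7
```

>>> play_rows(
  delta_rot=[
    [0, 0, 0],
    [0, 0, 0],
    [0, 0, 0],
    [0, 0, 0],
    [0, 0, 0],
  ],
  translation=[
    [0, 0, -0.013],
    [0, 0, -0.026],
    [0, 0, -0.039],
    [0, 0, -0.052],
    [0, 0, -0.065],
  ],
  gripper=[-0.1, -0.1, -0.1, -0.1, -0.1],
)

```text
t: 6.13
tool_pos: [0.5446, 0.1744, 0.1943]
tcp_rot: [-0.0, 0.142, 0.99, -0.0]
force: [0.2, 0.0, -1.8]
gripper_width: 0.695
grip_force: 64.7
```

>>> play_rows(
  delta_rot=[
    [0, 0, 0],
    [0, 0, 0],
    [0, 0, 0],
    [0, 0, 0],
    [0, 0, 0],
  ],
  translation=[
    [0, 0, -0.013],
    [0, 0, -0.026],
    [0, 0, -0.039],
    [0, 0, -0.052],
    [0, 0, -0.065],
  ],
  gripper=[-0.1, -0.1, -0.1, -0.1, -0.1],
)

```text
t: 6.55
tool_pos: [0.5446, 0.1744, 0.2106]
tcp_rot: [-0.0, 0.142, 0.99, -0.0]
force: [-0.4, 0.4, -2.3]
gripper_width: 0.691
grip_force: 64.7
```

>>> play_rows(
  delta_rot=[
    [0, 0, 0],
    [0, 0, 0],
    [0, 0, 0],
    [0, 0, 0],
    [0, 0, 0],
  ],
  translation=[
    [0, 0, -0.015],
    [0, 0, -0.03],
    [0, 0, -0.05],
    [0, 0, -0.06],
    [0, 0, -0.06],
  ],
  gripper=[-0.1, -0.1, -0.1, -0.1, -0.1],
)

```text
t: 6.97
tool_pos: [0.5451, 0.1745, 0.2262]
tcp_rot: [0.001, 0.142, 0.99, 0.0]
force: [-0.3, -0.5, -2.5]
gripper_width: 0.692
grip_force: 64.7
```

```bash
python3 - <<'E'
from h import *; from workcell import r
s=r.snapshot('side'); cv2.imwrite('pics/s3.png',s['pixels'][...,::-1]); o=r.observe(); print(o['tool_pos'],o['force'],o['gripper_width'],o['tcp_rot'])
E
```

```text
[0.54483604 0.17442654 0.22568193] [-0.40939538  0.01671928 -2.34850395] 0.6934172719505646 [2.93284346e-04 1.42374918e-01 9.89812740e-01 1.90186614e-04]
```

View pics/s3.png

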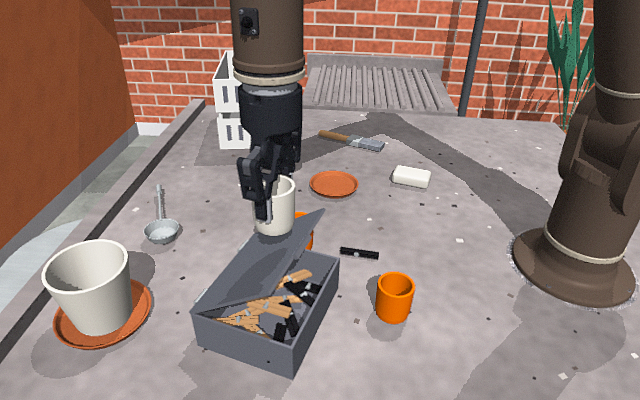

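The side view shows the lid standing open (free edge at about (322,212)) and the pot held upright at (275,205). I'll raise it and carry it to the saucer.

>>> play_rows(
  delta_rot=[
    [0, 0, 0],
    [0, 0, 0],
    [0, 0, 0],
    [0, 0, 0],
    [0, 0, 0],
  ],
  translation=[
    [0, 0, -0.03],
    [0, 0, -0.08],
    [0, 0, -0.13],
    [0, 0, -0.17],
    [0, 0, -0.2],
  ],
  gripper=[-0.1, -0.1, -0.1, -0.1, -0.1],
)

```text
t: 7.43
tool_pos: [0.5449, 0.1744, 0.2766]
tcp_rot: [0.0, 0.142, 0.99, 0.0]
force: [0.2, -0.4, -2.7]
gripper_width: 0.69
grip_force: 64.9
```

>>> play_rows(
  delta_rot=[
    [0, 0, 0],
    [0, 0, 0],
    [0, 0, 0],
    [0, 0, 0],
    [0, 0, 0],
  ],
  translation=[
    [0, -0.04, 0],
    [-0.01, -0.1, 0],
    [-0.02, -0.18, 0],
    [-0.04, -0.28, 0],
    [-0.05, -0.38, 0],
  ],
  gripper=[-0.1, -0.1, -0.1, -0.1, -0.1],
)

```text
t: 7.85
tool_pos: [0.529, 0.0771, 0.2744]
tcp_rot: [-0.001, 0.143, 0.99, -0.001]
force: [0.9, -0.1, -2.0]
gripper_width: 0.695
grip_force: 64.9
```

>>> play_rows(
  delta_rot=[
    [0, 0, 0],
    [0, 0, 0],
    [0, 0, 0],
    [0, 0, 0],
    [0, 0, 0],
  ],
  translation=[
    [-0.01, -0.1, 0],
    [-0.02, -0.2, 0],
    [-0.04, -0.3, 0],
    [-0.05, -0.4, 0],
    [-0.06, -0.5, 0],
  ],
  gripper=[-0.1, -0.1, -0.1, -0.1, -0.1],
)

```text
t: 8.27
tool_pos: [0.5074, -0.0473, 0.2746]
tcp_rot: [-0.001, 0.143, 0.99, -0.0]
force: [0.4, -0.1, -2.1]
gripper_width: 0.692
grip_force: 64.9
```

>>> play_rows(
  delta_rot=[
    [0, 0, 0],
    [0, 0, 0],
    [0, 0, 0],
    [0, 0, 0],
    [0, 0, 0],
  ],
  translation=[
    [-0.01, -0.1, 0],
    [-0.02, -0.2, 0],
    [-0.04, -0.3, 0],
    [-0.05, -0.4, 0],
    [-0.06, -0.48, 0],
  ],
  gripper=[-0.1, -0.1, -0.1, -0.1, -0.1],
)

```text
t: 8.68
tool_pos: [0.4873, -0.1672, 0.2746]
tcp_rot: [-0.001, 0.144, 0.99, -0.0]
force: [0.9, 0.2, -1.8]
gripper_width: 0.693
grip_force: 64.9
```

>>> play_rows(
  delta_rot=[
    [0, 0, 0],
    [0, 0, 0],
    [0, 0, 0],
    [0, 0, 0],
    [0, 0, 0],
  ],
  translation=[
    [-0.01, -0.08, 0],
    [-0.02, -0.15, 0],
    [-0.03, -0.21, 0],
    [-0.04, -0.26, 0],
    [-0.04, -0.3, 0],
  ],
  gripper=[-0.1, -0.1, -0.1, -0.1, -0.1],
)

```text
t: 9.1
tool_pos: [0.4762, -0.241, 0.2746]
tcp_rot: [-0.001, 0.144, 0.99, -0.0]
force: [-0.5, -0.1, -2.1]
gripper_width: 0.693
grip_force: 64.9
```

```bash
python3 - <<'E'
from h import *; from workcell import r
s=r.snapshot('wrist'); cv2.imwrite('pics/w4.png',s['pixels'][...,::-1]); P=cloud(s); o=r.observe(); T=rot(o['tcp_rot']); print(o['tool_pos'],o['force'],o['gripper_width'])
hsv=cv2.cvtColor(s['pixels'],cv2.COLOR_RGB2HSV)
m=(hsv[...,0]<12)&(hsv[...,1]>130)&(np.hypot(P[...,0]-.478,P[...,1]+.242)<.08)
q=P[m]; c=cv2.minEnclosingCircle(q[:,:2].astype(np.float32)); print('saucer',c,np.median(q[:,2]))
D=T.T@(np.array([*c[0],0.047])-o['tool_pos']); print('D to TCP z .047',D,D/.25)
t=r.snapshot('top'); P=cloud(t); zt=o['tool_pos'][2]+.024
m=(np.hypot(P[...,0]-o['tool_pos'][0],P[...,1]-o['tool_pos'][1])<.05)
m&=(abs(P[...,2]-zt)<.006); q=P[m]; print(len(q))
E
```

```text
[ 0.47549028 -0.24256801  0.27475027] [-0.77543686 -2.43713186 -2.40457662] 0.6952464585620205
saucer ((0.4774358570575714, -0.2385508120059967), 0.058269400149583817) 0.0071788796736028115
D to TCP z .047 [-0.000979    0.00476887  0.22774198] [-0.00391601  0.0190755   0.91096792]
301
```

View pics/w4.png

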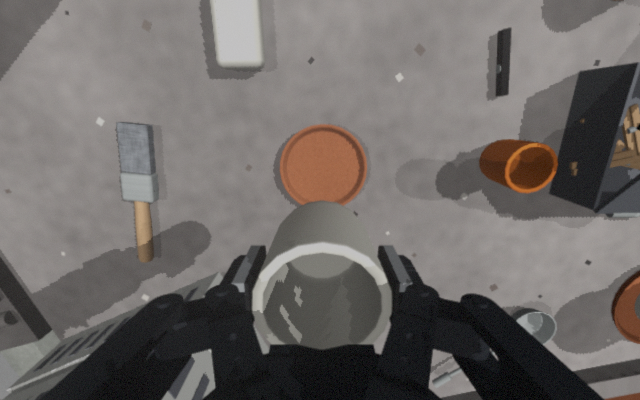

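The wrist view shows the saucer at (323,165), fully visible and in line with the held pot, whose foot is at (323,240). The TCP is within 5 mm of the saucer centre, so I'm lowering.

>>> play_rows(
  delta_rot=[
    [0, 0, 0],
    [0, 0, 0],
    [0, 0, 0],
    [0, 0, 0],
    [0, 0, 0],
  ],
  translation=[
    [0, 0.005, 0.04],
    [0, 0.01, 0.12],
    [0, 0.01, 0.22],
    [0, 0.01, 0.32],
    [0, 0.01, 0.42],
  ],
  gripper=[-0.1, -0.1, -0.1, -0.1, -0.1],
)

```text
t: 9.62
tool_pos: [0.4786, -0.2346, 0.1686]
tcp_rot: [-0.0, 0.141, 0.99, 0.0]
force: [0.9, 0.4, -1.0]
gripper_width: 0.689
grip_force: 65.0
```

>>> play_rows(
  delta_rot=[
    [0, 0, 0],
    [0, 0, 0],
    [0, 0, 0],
    [0, 0, 0],
    [0, 0, 0],
  ],
  translation=[
    [0, 0, 0.1],
    [0, 0, 0.19],
    [0, 0, 0.27],
    [0, 0, 0.34],
    [0, 0, 0.39],
  ],
  gripper=[-0.1, -0.1, -0.1, -0.1, -0.1],
)

```text
t: 10.03
tool_pos: [0.4778, -0.2343, 0.0703]
tcp_rot: [-0.001, 0.142, 0.99, 0.001]
force: [0.2, -0.2, -2.7]
gripper_width: 0.695
grip_force: 65.0
```

>>> play_rows(
  delta_rot=[
    [0, 0, 0],
    [0, 0, 0],
    [0, 0, 0],
    [0, 0, 0],
    [0, 0, 0],
  ],
  translation=[
    [0, 0, 0.02],
    [0, 0, 0.04],
    [0, 0, 0.06],
    [0, 0, 0.075],
    [0, 0, 0.085],
  ],
  gripper=[-0.1, -0.1, -0.1, -0.1, -0.1],
)

```text
t: 10.45
tool_pos: [0.4791, -0.2361, 0.0516]
tcp_rot: [0.0, 0.142, 0.99, -0.0]
force: [0.1, 0.4, -2.1]
gripper_width: 0.693
grip_force: 65.0
```

>>> play_rows(
  delta_rot=[
    [0, 0, 0],
    [0, 0, 0],
    [0, 0, 0],
    [0, 0, 0],
    [0, 0, 0],
  ],
  translation=[
    [0, -0.008, 0],
    [0, -0.015, 0.002],
    [0, -0.015, 0.006],
    [0, -0.015, 0.01],
    [0, -0.015, 0.012],
  ],
  gripper=[-0.1, -0.1, -0.1, -0.1, -0.1],
)

```text
t: 10.87
tool_pos: [0.4778, -0.2399, 0.0486]
tcp_rot: [0.0, 0.142, 0.99, 0.0]
force: [-0.5, 0.6, -1.5]
gripper_width: 0.697
grip_force: 65.0
```

>>> play_rows(
  delta_rot=[
    [0, 0, 0],
    [0, 0, 0],
    [0, 0, 0],
    [0, 0, 0],
    [0, 0, 0],
  ],
  translation=[
    [0, 0, 0.002],
    [0, 0, 0.004],
    [0, 0, 0.006],
    [0, 0, 0.008],
    [0, 0, 0.008],
  ],
  gripper=[-0.1, -0.1, -0.1, -0.1, -0.1],
)

```text
t: 11.28
tool_pos: [0.4779, -0.2398, 0.0475]
tcp_rot: [0.0, 0.142, 0.99, 0.0]
force: [-2.9, 1.5, 9.3]
gripper_width: 0.694
grip_force: 66.0
```

The foot is on the saucer, so I'm releasing.

>>> play_rows(
  delta_rot=[
    [0, 0, 0],
    [0, 0, 0],
    [0, 0, 0],
    [0, 0, 0],
    [0, 0, 0],
  ],
  translation=[
    [0, 0, -0.003],
    [0, 0, -0.003],
    [0, 0, -0.003],
    [0, 0, -0.003],
    [0, 0, -0.003],
  ],
  gripper=[0.3, 0.4, 0.45, 0.5, 0.55],
)

```text
t: 11.7
tool_pos: [0.4778, -0.2399, 0.0473]
tcp_rot: [0.0, 0.142, 0.99, -0.0]
force: [-0.1, 0.3, -0.1]
gripper_width: 0.773
grip_force: 0.0
```

>>> play_rows(
  delta_rot=[
    [0, 0, 0],
    [0, 0, 0],
    [0, 0, 0],
    [0, 0, 0],
    [0, 0, 0],
  ],
  translation=[
    [0, 0, 0],
    [0, 0, 0],
    [0, 0, 0],
    [0, 0, 0],
    [0, 0, 0],
  ],
  gripper=[0.7, 0.85, 1, 1, 1],
)

```text
t: 12.12
tool_pos: [0.4777, -0.2398, 0.0473]
tcp_rot: [0.0, 0.142, 0.99, -0.0]
force: [0.8, 0.0, 0.1]
gripper_width: 1.002
grip_force: 0.0
```

>>> play_rows(
  delta_rot=[
    [0, 0, 0],
    [0, 0, 0],
    [0, 0, 0],
    [0, 0, 0],
    [0, 0, 0],
  ],
  translation=[
    [0, 0, -0.03],
    [0, 0, -0.08],
    [0, 0, -0.15],
    [0, 0, -0.24],
    [0, 0, -0.33],
  ],
  gripper=[1, 1, 1, 1, 1],
)

```text
t: 12.53
tool_pos: [0.4773, -0.2398, 0.1309]
tcp_rot: [-0.0, 0.142, 0.99, 0.0]
force: [0.6, 0.0, -0.1]
gripper_width: 0.999
grip_force: 0.0
```

>>> play_rows(
  delta_rot=[
    [0, 0, 0],
    [0, 0, 0],
    [0, 0, 0],
    [0, 0, 0],
    [0, 0, 0],
  ],
  translation=[
    [0, 0, -0.1],
    [0, 0, -0.2],
    [0, 0, -0.28],
    [0, 0, -0.34],
    [0, 0, -0.36],
  ],
  gripper=[1, 1, 1, 1, 1],
)

```text
t: 12.95
tool_pos: [0.4786, -0.2404, 0.2228]
tcp_rot: [0.002, 0.143, 0.99, -0.0]
force: [0.5, 0.3, 0.2]
gripper_width: 0.999
grip_force: 0.0
```

```bash
python3 - <<'E'
from h import *; from workcell import r
s=r.snapshot('side'); w=r.snapshot('wrist'); P=cloud(w); cv2.imwrite('pics/e5.png',cv2.resize(np.hstack([s['pixels'],w['pixels']]),(800,250))[...,::-1])
m=(np.hypot(P[...,0]-.478,P[...,1]+.24)<.05)&(abs(P[...,2]-.071)<.006); q=P[m]; print(cv2.minEnclosingCircle(q[:,:2].astype(np.float32)),np.percentile(q[:,2],[5,50,95]))
o=r.observe();print(o['t'],o['tool_pos'],o['force'],o['gripper_width'])
E
```

```text
((0.48030731081962585, -0.2394474446773529), 0.02989061363041401) [0.06685372 0.07141432 0.07273197]
13.05 [ 0.47809749 -0.23996407  0.22085403] [ 0.86659526 -1.20440524 -0.21053392] 0.9975451241575732
```

View pics/e5.png

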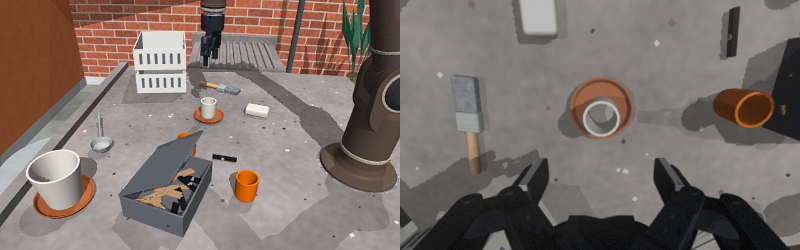

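The side view shows the pot upright in the saucer at (208,108) and the lid open at (175,155). The wrist view shows the pot well inside the saucer rim at (602,112), with the gripper clear.

```bash
python3 -c "
from workcell import r
print(r.job_done())"
```

```text
the job is handed in; nothing more can be done
None
```

I handed the job in at about 13 s: the small pot was lifted slowly off the box, set down upright about 3 mm from the saucer's centre and released, and the lid stands open; the hand-in returned no verdict.

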